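# Pump up the cap-rinse sprayer

### The arm

A 6-joint arm with a two-finger parallel gripper is mounted at the origin on the work surface. World frame = base frame: x ahead of the robot, y to its left, z up, the work surface at z = 0. Lengths are in mm, angles in rad, forces in N, time in s.
With the tool pointing down it reaches from about 325 to 750 mm from the base axis. Payload 7.6 kg.
Tool frame: the origin (TCP) lies on the centre line of the jaws, within the pads' length; the fingertips stand 11 mm ahead of it and the grasp point (between the pads) lies 8 mm behind it (robot.nose_length is the distance from the TCP to the fingertips, in mm); y points along the fingers, x is the direction in which the jaws open and shut, and the axes are right-handed (so a half turn about y gives the same grasp; the last joint's range is limited). The gripper opens to 85 mm and grips with 20 to 120 N. Pads are 22 mm wide; open, the fingers measure 114 mm over their backs; the gripper's body (76 mm by 85 mm) begins 54 mm behind the grasp point. The pads swing forward as they close: fully open they stand 13 mm farther back than shut.
Start: joints at [-1.359, 0.052, 1.401, -0, 1.689, -0.07], TCP at [146.019, -504.305, 242.323] pointing down, gripper open.
Joint ranges: [-2.9, 2.9], [-0.91, 2.17], [0.12, 2.37], [-1.06, 4.2], [0.26, 2.73], [-2.93, 2.93]. Speed limits (rad/s): [2.57, 2.57, 3.01, 3.14, 3.14, 3.14].

### API

Orientations are given as a unit quaternion [w, x, y, z].
In Python, from bench import robot, camera, get_calibration, spotter gives the robot as it stands.
- The arm moves only by the tool arm_command, never from a script. Its argument "commands" is a list of rows, each a list of 3 entries, a list of its own where there are three numbers: the shift along the tool's x, y, z in mm, then the turn about the tool's y in degrees, then the opening, from 0 (shut) to 1 (fully open). A call has 1 to 12 rows; each row is the pose to reach, as a shift and turn from the pose measured when the call began, along the tool's axes at that moment; what a row does not reach only later rows make up. A row lasts 1/8 s, in which the tool goes at most 62.5 mm and 10.7 degrees, less where a joint would pass 70% of its speed; a pose out of reach is approached as far as the arm can. A call with a gripper value outside its range is refused whole. The fingers move at their own pace and stop on an object; "squeeze" is the grip in N (left out, the last holds). Time passes only in rows, so rows that repeat a pose let the fingers close. It gives the time, the measured TCP pose, the force and the opening at its end, in the units of the state.
- robot.get_state(): the state, without advancing time (a new reading comes with each control period).
- camera(name): name is "side" or "top" or "wrist"; returns the picture (400x640x3 uint8, blue, green, red); there is no depth.
- get_calibration(name): a dict with "vertical_fov" (degrees; the focal length in pixels is half the picture's height over the tangent of half this angle, whatever the lens; pixels are square), "cx", "cy" (the principal point, pixels), "position" and "rotation" of the camera in the world. Camera axes: x right, y down, z forward; pixel columns grow to the right and rows downward; lengths in mm; the calibration is good to about 2 mm. A picture is of the moment at which its call begins: read the wrist's pose just before it. get_calibration takes no time and is no camera call; for the wrist camera it gives the pose at the moment of the call.
- robot.job_done(): hands the job in, once; it reports no verdict.
Trained networks look in the newest picture that a camera, given by its name, has taken for a name from the list of things; names that differ only in an ending like _2 or _b are one class to them, and where a whole thing is asked for, a point or a joint stands for the part that bears it (a point fixed in the world has none). Each returns a list of dicts, best first, with "p" (0 to 1); they miss things now and then, are a little off and sometimes report something else, mostly with a low value. They report only what shows in the picture. A call takes as long as a camera call.
- spotter.trace(camera, name): "region" (400x640 bool, what is visible of it) and "rect" ([left, top, right, bottom] in pixels, round what is visible of it).
The state is a dict: "t": time; "joint_positions": joint angles; "joint_vel": joint speeds; "tau": joint torques, N m; "eef_pos": TCP position; "eef_rot": TCP orientation; "wrist_force": force on the tool from outside, world axes, zero at the start; "wrist_torque": the same for the moment, N m; "grip_width": finger opening in mm.
Only numpy, scipy, OpenCV 4.12 (cv2) and the standard library are available. Lean on these libraries where they do the work, as an engineer would, in place of code of your own. Each camera call takes 0.05 s, during which the arm holds its last target.

### The job

Pressurise the cap-rinse sprayer standing on the bench: with the fingertips push the blue palm knob on top of its pump all the way down and let it spring right back up, again and again, until the yellow pressure pin on the sprayer's head stands fully out with its green foot showing. Press the knob with the fingers only, without lifting, tipping or shoving the sprayer and without touching the pin, and leave the other things on the bench undisturbed. Finish with the hand clear and the knob up.

Things in the scene. Friction and masses are not known exactly. Their poses are not given: they have to be found in the camera images.
- sprayer: Hand-pumped 1.5 l pressure sprayer, up to 1.7 kg, standing loose. White tank 120 mm across with blue sleeve, grey collar (84 mm across, to 180 mm height), grey head to 213 mm. Origin: centre of its underside, on the pump's upright axis; z up, x along the head to the white nozzle (tip 102 mm from the axis, 192 mm high). A grey pistol grip hangs at the back, to x = -109 mm, below 214 mm height.
- knob_top (a point): Centre of the top of the blue palm knob on the sprayer's pump: a mushroom 44 mm across, 18 mm thick, on a steel rod straight above the sprayer's origin. Its top is flat to 1 mm over the middle 36 mm, 6 mm lower at the rim. It lies 271 mm above the bench at rest and 235 mm when pushed straight down by its whole 36 mm stroke.
- pump_knob (a joint): How far the palm knob is pushed down, in m: 0 up, 0.036 all the way down (hard stop). Its spring pushes back with about 6 N at the top and 14 N at the bottom, pumping adds up to 3 N (more if pushed fast), and it comes back up by itself in about 0.3 s.
- pressure_pin: Pressure pin: yellow plug, 12 mm across, with a 5 mm green foot, in a round black bezel on top of the sprayer's head, 46 mm in front of the pump's axis (sprayer x = +46 mm). Origin: centre of its top face, z up; 207 mm above the bench with no pressure, 221 mm when fully out. Only to be looked at.
- pin_rise (a joint): How far the pressure pin stands out, in m: 0 flush, 0.014 fully out (its green foot shows). It starts up to half out. Each full stroke of the knob (down 32 mm or more, then fully up again) raises it by about 2.8 mm, the first by 1 to 4 mm; half strokes bring little or nothing. It stays put between strokes; 3 to 5 full ones are needed, and further ones change nothing.
- gel_jar: Bystander: loose round jar with blue gel and white lid, 74 mm across, 60 mm high, beside the sprayer. Origin: centre of its underside.
- tape_roll: Bystander: loose roll of white paper tape lying flat, 62 mm across, 25 mm high, beside the sprayer. Origin: centre of its underside.
- gel_bottle: Bystander: loose white squeeze bottle with green band and pointed tip, 58 mm across, 168 mm high. Origin: centre of its underside.
- soap_dispenser: Bystander: loose amber soap bottle with a small black pump head and spout, 66 mm across, 177 mm high, the spout reaching 46 mm to its +x. Not the thing to pump. Origin: centre of its underside.
- beaker: Bystander: loose clear plastic beaker, empty, 74 mm across, 95 mm high. Origin: centre of its underside.
- alcohol_bottle: Bystander: loose small pale bottle with blue band and cap, 51 mm across, 124 mm high. Origin: centre of its underside.
- syringe: Bystander: loose gel syringe lying on the bench, 147 mm long, 34 mm wide, 24 mm high. Origin: on the bench under its barrel, x along it to the blunt tip.

How it is judged:
By the outcome, as a careful person would: the job done as asked, in the order asked, and still so for the second after the job is handed in, with the robot touching nothing.
It also fails if it takes over 48 s, if anything falls off the work surface, if the arm or the gripper's body presses on something with over 40 N, if the wrist force passes 120 N, or if a joint passes its speed limit or range.

## Working session

There is one attempt and no reset: what is moved stays moved. The work goes in short steps, Python scripts to look and compute and a tool call to move; the robot and the scene stay as the last step left them, time stands still between calls to the robot, and variables do not carry over. Pictures are saved under pics/ and viewed, and the job is handed in when it is done.

Besides the shell and the picture viewer there is one more tool, called after "Call:" in YAML: its name, and indented under it one key for each argument. arm_command: Moves the arm, as the interface text tells. Its arguments: {"type":"object","properties":{"commands":{"type":"array","items":{"type":"array"}},"squeeze":{"type":"number"}},"required":["commands"]}

```bash
mkdir -p pics; ls; cat > h.py <<'E'
import numpy as np, cv2
from bench import robot, camera, get_calibration, spotter
def K(c):
    f=200/np.tan(np.radians(c["vertical_fov"])/2); return f
def ray(c,u,v):
    d=np.array([(u-c["cx"])/K(c),(v-c["cy"])/K(c),1.]); return np.array(c["position"]),np.array(c["rotation"])@d
def at_z(c,u,v,z):
    p,d=ray(c,u,v); return p+d*(z-p[2])/d[2]
def proj(c,P):
    q=np.array(c["rotation"]).T@(np.array(P)-np.array(c["position"])); return q[:2]/q[2]*K(c)+[c["cx"],c["cy"]]
E
python3 - <<'E'
from h import *
for n in ["side","top","wrist"]:
    im=camera(n); cv2.imwrite(f"pics/{n}0.png",im); c=get_calibration(n); print(n,c)
    for t in ["knob_top","sprayer","pressure_pin"]:
        if n=="wrist": continue
        for r in spotter.trace(n,t)[:2]:
            ys,xs=np.nonzero(r["region"]); print(t,round(r["p"],2),r["rect"],xs.mean().round(1),ys.mean().round(1))
print(robot.get_state())
E
```

```text
pics
side {'vertical_fov': 48.747904314156806, 'cx': 316.67612546722654, 'cy': 200.32749450177522, 'position': array([ 198.44550258,  932.82110768, 1231.83445565]), 'rotation': array([ 0.05557388, -0.14009412,  0.9228698 , -0.35439599])}
knob_top 0.31 [274.9, 185.8, 287.0, 204.8] 283.6 195.4
sprayer 0.84 [260.7, 187.7, 306.7, 261.4] 287.6 225.1
pressure_pin 0.41 [309.8, 254.3, 332.4, 277.9] 319.9 265.3
top {'vertical_fov': 42.689377922119284, 'cx': 325.98842555528785, 'cy': 202.03686553049158, 'position': array([ 220.50424496,   23.89530483, 1471.40608734]), 'rotation': array([-0.07343472,  0.72384308, -0.68227673,  0.07181224])}
knob_top 0.7 [292.9, 156.9, 309.9, 174.2] 300.0 164.9
sprayer 0.55 [263.1, 149.5, 339.8, 207.6] 301.9 180.5
pressure_pin 0.35 [291.5, 159.7, 309.8, 170.6] 299.9 164.2
wrist {'vertical_fov': 59.20690918137035, 'cx': 314.87996344467797, 'cy': 195.89797618643848, 'position': array([ 209.23567852, -486.49008417,  375.26558736]), 'rotation': array([ 0.10452426,  0.79274306, -0.59536149, -0.07859909])}
{'t': 0.45, 'joint_positions': array([-1.35930068e+00,  5.22700253e-02,  1.40079377e+00,  2.42495168e-05,
        1.68860381e+00, -7.03211113e-02]), 'joint_vel': array([ 0.00044323,  0.0005675 , -0.0003585 , -0.00092096, -0.00123686,
       -0.00017966]), 'tau': array([-6.29251081e-04, -3.81140900e+01, -3.59962749e+01, -9.92700279e-05,
        9.19746017e-04,  8.88714851e-06]), 'eef_pos': array([ 146.01887693, -504.27575868,  242.23928384]), 'eef_rot': array([ 0.56529009, -0.56524249,  0.42483677, -0.4248079 ]), 'wrist_force': array([ 1.11689336, -0.59272748,  0.44308245]), 'wrist_torque': array([0.04305888, 0.0223486 , 0.02300667]), 'grip_width': 85.42582183968109}
```

View pics/side0.png

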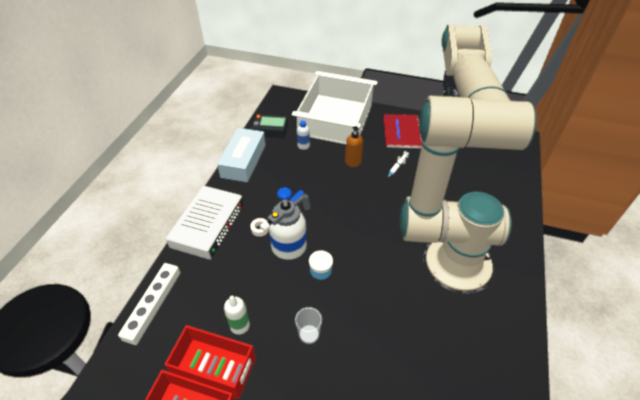

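View pics/top0.png

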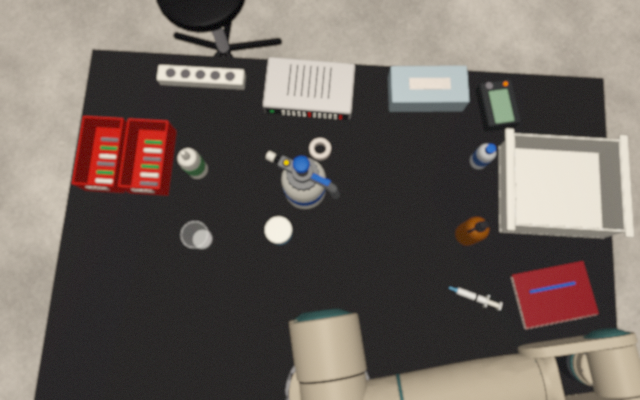

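View pics/wrist0.png

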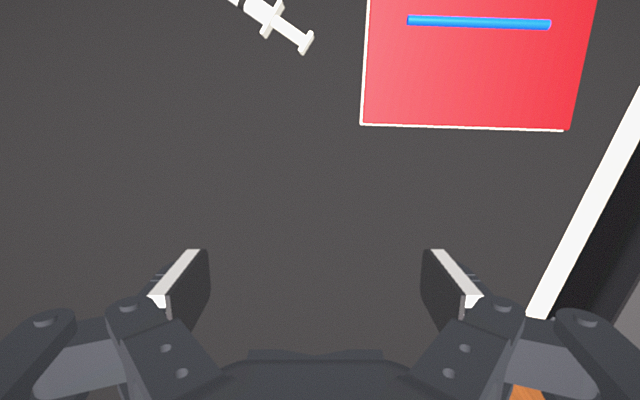

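```bash
sed -i 's/^def K/from scipy.spatial.transform import Rotation as R\ndef rot(c): return R.from_quat(np.array(c["rotation"])[[1,2,3,0]]).as_matrix()\ndef K/; s/np.array(c\["rotation"\])@/rot(c)@/; s/np.array(c\["rotation"\]).T/rot(c).T/' h.py
python3 - <<'E'
from h import *
ct=get_calibration("top"); cs=get_calibration("side"); cw=get_calibration("wrist")
print("knob top",at_z(ct,301,165,268)); print("knob side",at_z(cs,284.5,192.5,268))
print("pin",at_z(ct,287.5,162,212),"nozzle",at_z(ct,270,156,194))
print("grip end", at_z(ct,337,193,200))
k=at_z(ct,301,165,271); print("reproj in side",proj(cs,k))
s=robot.get_state(); q=s["eef_rot"]; M=R.from_quat(q[[1,2,3,0]]).as_matrix(); print(M.round(3)); print(M.T@(np.array([k[0],k[1],350])-s["eef_pos"]))
print(proj(cw,s["eef_pos"]))
a=cv2.imread("pics/top0.png")[120:230,230:370]; b=cv2.imread("pics/side0.png")[170:280,230:350]
cv2.imwrite("pics/topc.png",cv2.resize(a,None,fx=5,fy=5,interpolation=cv2.INTER_CUBIC)); cv2.imwrite("pics/sidec.png",cv2.resize(b,None,fx=5,fy=5,interpolation=cv2.INTER_CUBIC))
E
```

```text
knob top [559.97037402 100.36035021 268.        ]
knob side [561.72362657 102.37901764 268.        ]
pin [581.63791699 138.88592799 212.        ] nozzle [600.2247763  187.08776009 194.        ]
grip end [510.82234148   8.07882896 200.        ]
reproj in side [285.5154804  191.48497686]
[[ 0.278  0.     0.961]
 [-0.961  0.     0.278]
 [-0.    -1.     0.   ]]
[-465.72239312 -107.71013897  564.91046355]
[313.62486051 265.88078809]
```

View pics/topc.png

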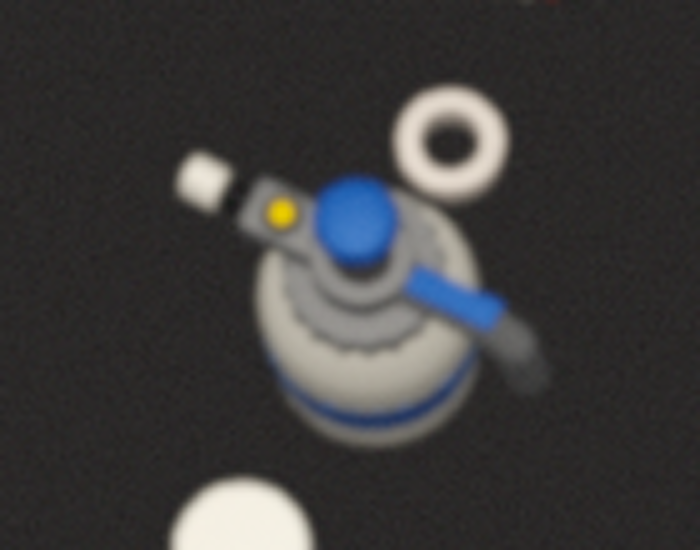

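View pics/sidec.png

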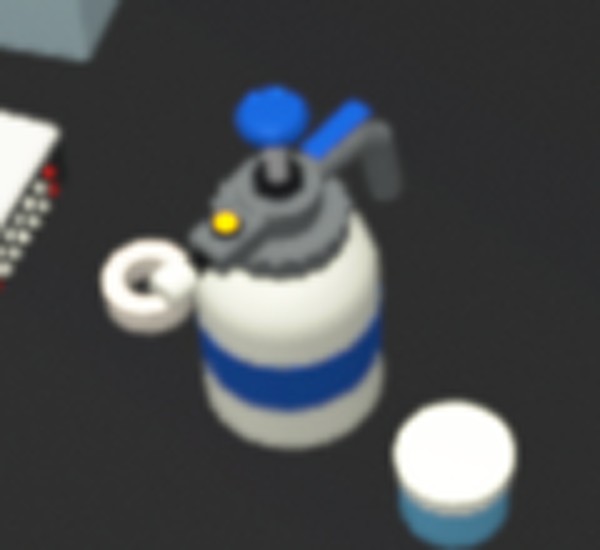

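Call:
arm_command:
  commands:
    - [[0,-60,0],0,0]
    - [[0,-108,0],0,0]
    - [[-35,-108,42],0,0]
    - [[-70,-108,85],0,0]
    - [[-105,-108,127],0,0]
    - [[-140,-108,170],0,0]
    - [[-175,-108,212],0,0]
    - [[-210,-108,255],0,0]
    - [[-245,-108,297],0,0]
    - [[-280,-108,340],0,0]
    - [[-310,-108,376],0,0]
    - [[-310,-108,376],0,0]
  squeeze: 30

```text
t: 1.95
eef_pos: [421.9, -99.7, 350.0]
eef_rot: [0.566, -0.566, 0.424, -0.423]
wrist_force: [-0.1, -0.6, 0.5]
grip_width: 0.1
```

```bash
cat >> h.py <<'E'
def shift(P):
    s=robot.get_state(); M=R.from_quat(s["eef_rot"][[1,2,3,0]]).as_matrix(); return (M.T@(np.array(P)-s["eef_pos"])).round(1)
E
python3 -c "
from h import *
print(robot.nose_length,shift([498,83,350]))"
```

```text
11.0 [-1.537e+02  1.000e-01  1.246e+02]
```

Call:
arm_command:
  commands:
    - [[-50,0,40],0,0]
    - [[-100,0,80],0,0]
    - [[-140,0,115],0,0]
    - [[-154,0,125],0,0]
    - [[-154,0,125],0,0]
    - [[-154,0,125],0,0]

```text
t: 2.7
eef_pos: [498.1, 81.8, 350.4]
eef_rot: [0.566, -0.566, 0.424, -0.424]
wrist_force: [-0.8, -0.4, 0.4]
grip_width: 0.1
```

```bash
python3 - <<'E'
from h import *
c=get_calibration("wrist"); im=camera("wrist"); cv2.imwrite("pics/w1.png",im)
print(robot.get_state()["eef_pos"],c["position"],"pred knob",proj(c,[560.5,101.3,271]))
for n in ["knob_top","pressure_pin"]:
    for r in spotter.trace("wrist",n)[:2]:
        ys,xs=np.nonzero(r["region"]); print(n,r["p"],r["rect"],xs.mean(),ys.mean(), at_z(c,xs.mean(),ys.mean(),265))
E
```

```text
[498.0711809   81.80598234 350.49361976] [561.24678815  99.79367536 483.41086998] pred knob [312.14071366 101.91747279]
knob_top 0.79 [278.3, 58.1, 351.9, 132.9] 312.920467568187 95.0987852395141 [564.38328036 101.99520859 265.        ]
pressure_pin 0.81 [256.4, 50.3, 273.3, 62.9] 265.1953488372093 55.13953488372093 [577.98480257 134.80937648 265.        ]
```

View pics/w1.png

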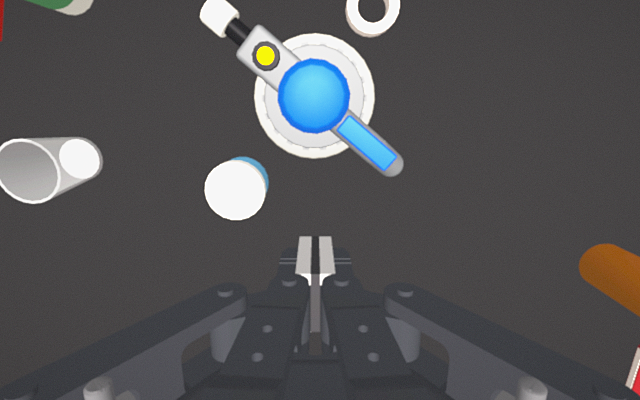

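```bash
python3 - <<'E'
from h import *
c=get_calibration("wrist"); s=robot.get_state(); M=R.from_quat(s["eef_rot"][[1,2,3,0]]).as_matrix()
for dz in (-11,11):
  for dx in (-15,15): print(dx,dz,proj(c,s["eef_pos"]+M@[dx,11,dz]))
im=cv2.imread("pics/w1.png"); cv2.imwrite("pics/w1c.png",cv2.resize(im[20:180,200:420],None,fx=3.5,fy=3.5))
cv2.imwrite("pics/w1d.png",cv2.resize(im[220:320,250:390],None,fx=5,fy=5))
m=(im[:,:,0]>200)&(im[:,:,2]<110)&(np.hypot(*(np.indices((400,640))-np.array([95,314])[:,None,None]))<50)
cn=max(cv2.findContours(m.astype('uint8'),0,1)[0],key=cv2.contourArea); e=cv2.fitEllipse(cv2.convexHull(cn)); print(e)
print(shift([562.5,101.5,350]))
E
```

```text
-15 -11 [280.52705336 277.15401975]
15 -11 [346.95428863 277.1983838 ]
-15 11 [279.28221234 231.37996574]
15 11 [348.18183146 231.42641122]
((313.36541748046875, 95.5584945678711), (71.57379150390625, 74.09624481201172), 178.8074188232422)
[-0.6  0.5 67.3]
```

View pics/w1d.png

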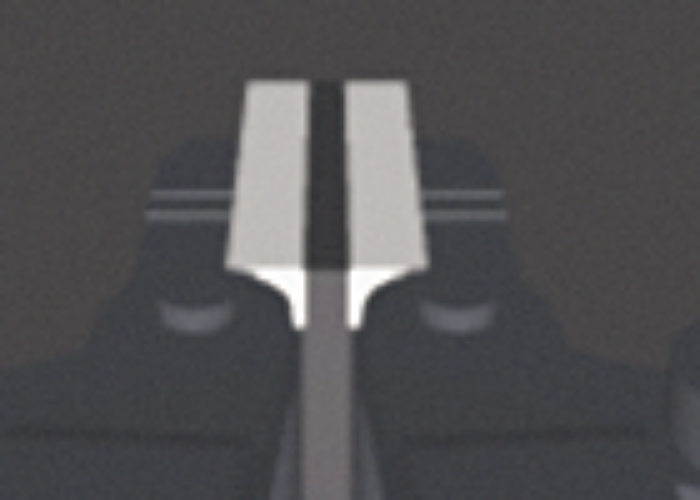

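View pics/w1c.png

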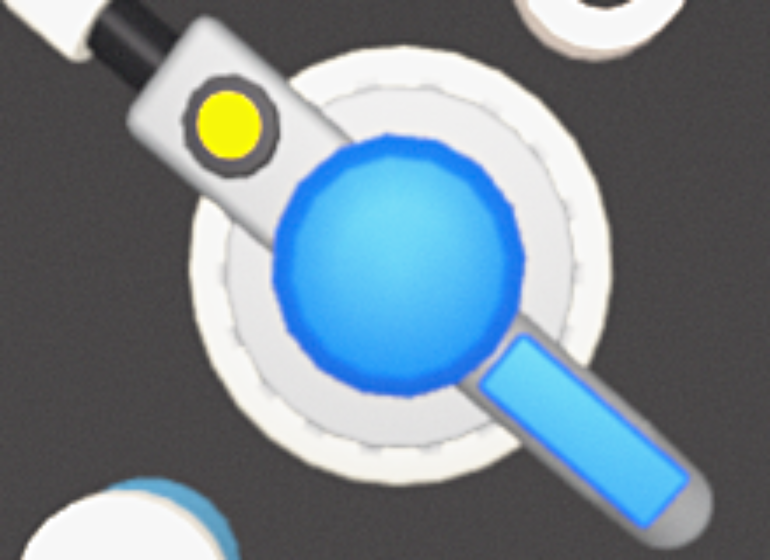

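Call:
arm_command:
  commands:
    - [[0,0,40],0,0]
    - [[-1,0,68],0,0]
    - [[-1,20,68],0,0]
    - [[-1,45,68],0,0]
    - [[-1,55,68],0,0]
    - [[-1,55,68],0,0]

```text
t: 3.6
eef_pos: [562.9, 101.7, 295.4]
eef_rot: [0.566, -0.566, 0.424, -0.424]
wrist_force: [-0.3, 0.3, 0.7]
grip_width: 0.0
```

```bash
python3 - <<'E'
from h import *
c=get_calibration("wrist"); im=camera("wrist"); cv2.imwrite("pics/w2.png",im)
a=camera("top"); b=camera("side")
cv2.imwrite("pics/t2.png",np.hstack([cv2.resize(a[110:220,240:360],None,fx=3.3,fy=3.3),cv2.resize(b[130:240,230:350],None,fx=3.3,fy=3.3)]))
s=robot.get_state();print(s["eef_pos"],s["wrist_force"])
E
```

```text
[563.37060626 102.01381403 296.98073635] [-0.10688325  0.85688594  0.03434113]
```

View pics/w2.png

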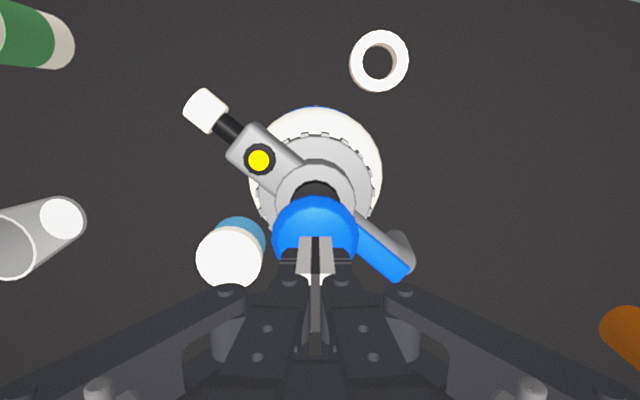

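View pics/t2.png

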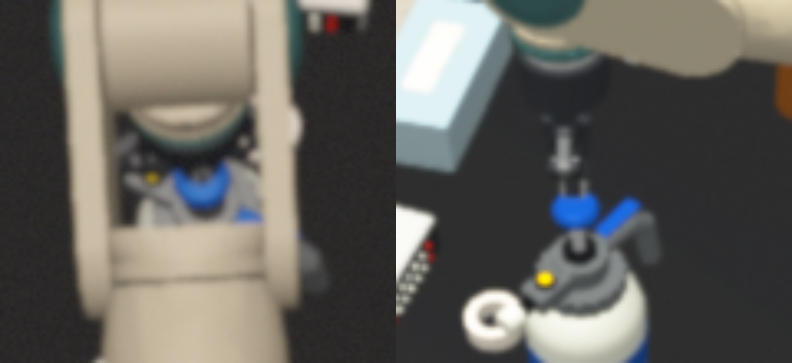

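```bash
python3 - <<'E'
from h import *
c=get_calibration("wrist"); s=robot.get_state(); print(s["eef_pos"], proj(c,[563,101.5,262]))
for k in range(3):
  pass
for cx in (559,563,567):
  a=np.linspace(0,6.28,60); P=np.array([proj(c,[cx+22*np.cos(t),101.5+22*np.sin(t),262]) for t in a]); print(cx,P.min(0),P.max(0))
E
```

```text
[563.37060626 102.01381403 296.98073635] [314.65126471 235.98137102]
559 [269.51188286 201.72053689] [355.39060863 281.78979931]
563 [271.47243516 194.23872065] [357.82062089 275.19111635]
567 [273.45468305 186.67152923] [360.27748942 268.52175565]
```

Call:
arm_command:
  commands:
    - [[0,10,0],0,0]
    - [[0,18,0],0,0]
    - [[0,26,0],0,0]
    - [[0,34,0],0,0]
    - [[0,42,0],0,0]
    - [[0,48,0],0,0]
    - [[0,48,0],0,0]
    - [[0,48,0],0,0]

```text
t: 4.75
eef_pos: [563.7, 102.1, 251.4]
eef_rot: [0.567, -0.564, 0.423, -0.426]
wrist_force: [-3.9, -0.6, 11.9]
grip_width: -0.1
```

```bash
python3 - <<'E'
from h import *
for i in range(2):
    im=camera("wrist"); s=robot.get_state();print(s["eef_pos"],s["wrist_force"])
cv2.imwrite("pics/w3.png",im)
E
```

```text
[563.62984322 102.05640867 251.33767852] [-3.68013463  0.54429982 11.22830114]
[563.63309745 102.04802466 251.37454676] [-4.0146003   0.40098784 10.86396352]
```

View pics/w3.png

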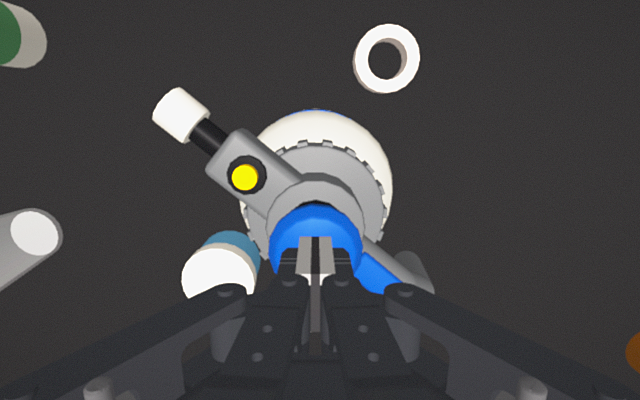

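Call:
arm_command:
  commands:
    - [[0,4,0],0,0]
    - [[0,7,0],0,0]
    - [[0,7,0],0,0]
    - [[0,7,0],0,0]

```text
t: 5.35
eef_pos: [563.7, 102.1, 247.1]
eef_rot: [0.568, -0.564, 0.422, -0.426]
wrist_force: [-5.7, -0.4, 13.4]
grip_width: 0.0
```

```bash
python3 - <<'E'
from h import *
s=robot.get_state();print(s["eef_pos"],s["wrist_force"])
E
```

```text
[563.73651822 102.08601416 247.10398708] [-5.68578597 -0.35991622 13.38181971]
```

Call:
arm_command:
  commands:
    - [[0,3,-1],0,0]
    - [[0,5,-2],0,0]
    - [[0,5,-2],0,0]

```text
t: 5.72
eef_pos: [563.3, 102.0, 246.0]
eef_rot: [0.57, -0.561, 0.42, -0.428]
wrist_force: [1.7, 1.6, 14.0]
grip_width: 0.1
```

```bash
python3 - <<'E'
from h import *
s=robot.get_state();print(s["eef_pos"],s["eef_rot"],s["wrist_force"])
E
```

```text
[563.33618213 101.97369839 246.00152514] [ 0.57034218 -0.56143718  0.41956371 -0.42832743] [ 1.68365953  1.60125543 14.04242347]
```

Call:
arm_command:
  commands:
    - [[0,-15,0],0,0]
    - [[0,-30,0],0,0]
    - [[0,-45,0],0,0]
    - [[0,-45,0],0,0]
    - [[0,-45,0],0,0]
    - [[0,-45,0],0,0]

```text
t: 6.48
eef_pos: [562.3, 101.8, 289.8]
eef_rot: [0.57, -0.562, 0.42, -0.428]
wrist_force: [1.3, -0.3, 0.2]
grip_width: -0.1
```

```bash
python3 - <<'E'
from h import *
im=camera("wrist"); s=robot.get_state();print(s["eef_pos"],s["wrist_force"],s["eef_rot"])
cv2.imwrite("pics/w4.png",im)
E
```

```text
[562.35153145 101.84042913 290.01218869] [ 0.37123874  0.18310528 -0.80238934] [ 0.56995408 -0.56184336  0.41999897 -0.42788461]
```

View pics/w4.png

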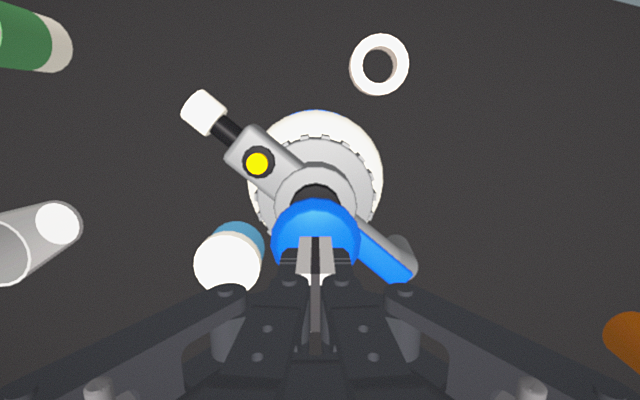

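Call:
arm_command:
  commands:
    - [[0,10,0],0,0]
    - [[0,20,-0.5],0,0]
    - [[0,30,-1],0,0]
    - [[0,40,-1.5],0,0]
    - [[0,48,-2],0,0]
    - [[0,48,-2],0,0]
    - [[0,48,-2],0,0]
    - [[0,48,-2],0,0]

```text
t: 7.52
eef_pos: [562.7, 101.8, 246.0]
eef_rot: [0.572, -0.56, 0.418, -0.43]
wrist_force: [0.3, 1.3, 17.8]
grip_width: 0.4
```

Call:
arm_command:
  commands:
    - [[0,-15,0],0,0]
    - [[0,-30,0],0,0]
    - [[0,-45,0],0,0]
    - [[0,-45,0],0,0]
    - [[0,-45,0],0,0]
    - [[0,-45,0],0,0]

```text
t: 8.28
eef_pos: [561.3, 101.6, 289.7]
eef_rot: [0.572, -0.56, 0.418, -0.429]
wrist_force: [0.7, 1.0, -0.0]
grip_width: 0.2
```

```bash
python3 - <<'E'
from h import *
im=camera("wrist"); s=robot.get_state();print(s["eef_pos"],s["wrist_force"],s["eef_rot"])
cv2.imwrite("pics/w5.png",im)
b=camera("side"); cv2.imwrite("pics/s5.png",cv2.resize(b[130:280,230:350],None,fx=4,fy=4,interpolation=cv2.INTER_CUBIC))
a=cv2.imread("pics/w0.png") 
cv2.imwrite("pics/pins.png",np.hstack([cv2.resize(cv2.imread(f"pics/w{i}.png")[120:210,200:310],None,fx=3.4,fy=3.4) for i in (4,5)]))
E
```

```text
[561.34384641 101.62389609 289.97070863] [0.6155313  0.84233006 0.02478814] [ 0.57183007 -0.56001856  0.41822069 -0.42951257][ WARN:0@1.778] global loadsave.cpp:275 findDecoder imread_('pics/w0.png'): can't open/read file: check file path/integrity
```

View pics/pins.png

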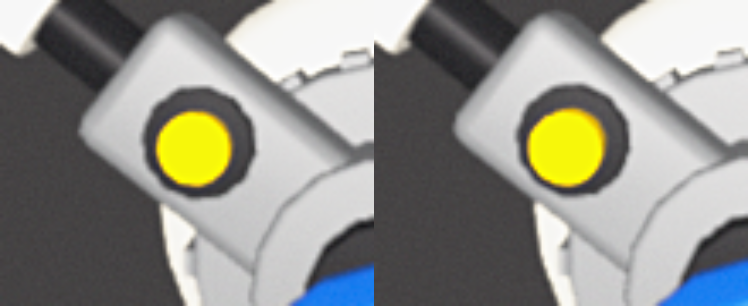

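View pics/s5.png

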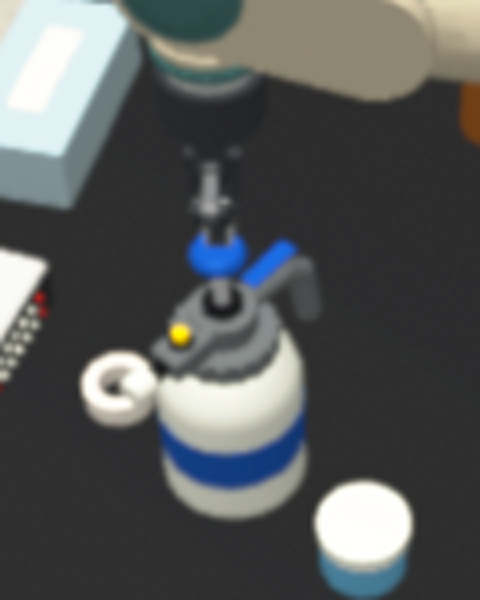

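Call:
arm_command:
  commands:
    - [[0,12,0],0,0]
    - [[0,24,-0.5],0,0]
    - [[0,36,-1],0,0]
    - [[0,48,-1.5],0,0]
    - [[0,48,-1.5],0,0]
    - [[0,48,-1.5],0,0]
    - [[0,48,-1.5],0,0]
    - [[0,30,-1],0,0]
    - [[0,12,0],0,0]
    - [[0,0,0],0,0]
    - [[0,0,0],0,0]
    - [[0,0,0],0,0]

```text
t: 9.88
eef_pos: [561.1, 101.6, 288.7]
eef_rot: [0.571, -0.561, 0.419, -0.429]
wrist_force: [-0.5, 0.3, -0.6]
grip_width: 0.2
```

```bash
python3 - <<'E'
from h import *
im=camera("wrist"); s=robot.get_state();print(s["eef_pos"],s["wrist_force"],s["eef_rot"])
cv2.imwrite("pics/w6.png",im)
cv2.imwrite("pics/pins2.png",np.hstack([cv2.resize(cv2.imread(f"pics/w{i}.png")[120:210,200:310],None,fx=3.4,fy=3.4) for i in (5,6)]))
E
```

```text
[561.0607505  101.58960483 288.71939608] [ 0.24678134  0.68864537 -0.08152698] [ 0.57131024 -0.56055126  0.41875872 -0.42898489]
```

View pics/pins2.png

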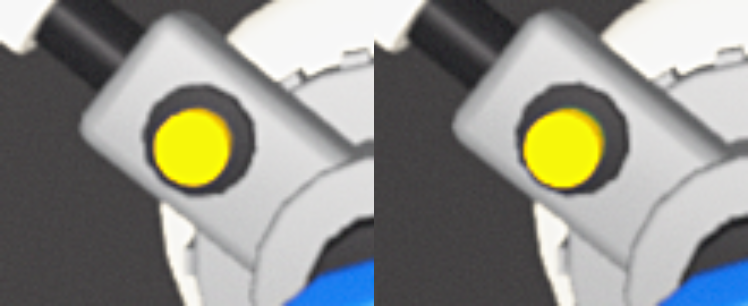

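Call:
arm_command:
  commands:
    - [[0,12,0],0,0]
    - [[0,24,-0.5],0,0]
    - [[0,36,-1],0,0]
    - [[0,47,-1.5],0,0]
    - [[0,47,-1.5],0,0]
    - [[0,47,-1.5],0,0]
    - [[0,47,-1.5],0,0]
    - [[0,30,-1],0,0]
    - [[0,12,0],0,0]
    - [[0,0,0],0,0]
    - [[0,0,0],0,0]
    - [[0,0,0],0,0]

```text
t: 11.42
eef_pos: [560.7, 101.5, 287.1]
eef_rot: [0.571, -0.561, 0.419, -0.428]
wrist_force: [-0.3, 0.9, -0.3]
grip_width: -0.1
```

```bash
python3 - <<'E'
from h import *
im=camera("wrist"); s=robot.get_state();print(s["eef_pos"],s["wrist_force"],s["eef_rot"])
cv2.imwrite("pics/w7.png",im)
E
```

```text
[560.68165141 101.53501648 287.12537137] [ 0.52177867  0.43785251 -0.57366104] [ 0.57066581 -0.56122094  0.41944768 -0.4282934 ]
```

Call:
arm_command:
  commands:
    - [[0,12,0],0,0]
    - [[0,24,-0.5],0,0]
    - [[0,36,-1],0,0]
    - [[0,47,-1.5],0,0]
    - [[0,47,-1.5],0,0]
    - [[0,47,-1.5],0,0]
    - [[0,47,-1.5],0,0]
    - [[0,30,-1],0,0]
    - [[0,12,0],0,0]
    - [[0,0,0],0,0]
    - [[0,0,0],0,0]
    - [[0,0,0],0,0]

```text
t: 12.98
eef_pos: [560.3, 101.5, 285.5]
eef_rot: [0.57, -0.562, 0.42, -0.428]
wrist_force: [0.1, -0.7, -0.9]
grip_width: -0.3
```

```bash
python3 - <<'E'
from h import *
im=camera("wrist"); s=robot.get_state();print(s["eef_pos"],s["wrist_force"],s["eef_rot"])
cv2.imwrite("pics/w8.png",im)
cv2.imwrite("pics/pins3.png",np.hstack([cv2.resize(cv2.imread(f"pics/w{i}.png")[120:210,200:310],None,fx=2.4,fy=2.4) for i in (6,7,8)]))
E
```

```text
[560.32883195 101.48824537 285.47460193] [ 0.51599377 -0.06685018  0.74773682] [ 0.57000448 -0.56188052  0.42017508 -0.42759569]
```

View pics/pins3.png

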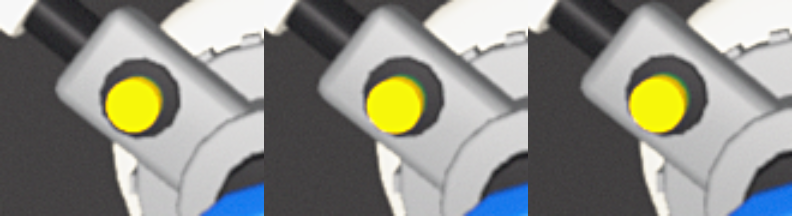

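Call:
arm_command:
  commands:
    - [[0,12,0],0,0]
    - [[0,24,-0.5],0,0]
    - [[0,36,-1],0,0]
    - [[0,44,-1.5],0,0]
    - [[0,44,-1.5],0,0]
    - [[0,44,-1.5],0,0]
    - [[0,44,-1.5],0,0]
    - [[0,30,-1],0,0]
    - [[0,12,0],0,0]
    - [[0,0,0],0,0]
    - [[0,0,0],0,0]
    - [[0,0,0],0,0]

```text
t: 14.52
eef_pos: [559.9, 101.5, 283.8]
eef_rot: [0.569, -0.563, 0.421, -0.427]
wrist_force: [0.2, -0.3, 0.4]
grip_width: -0.0
```

Call:
arm_command:
  commands:
    - [[0,-30,0],0,0]
    - [[0,-65,0],0,0]
    - [[0,-65,-40],0,0]
    - [[0,-65,-75],0,0]
    - [[0,-65,-75],0,0]
    - [[0,-65,-75],0,0]

```text
t: 15.28
eef_pos: [487.4, 80.2, 347.1]
eef_rot: [0.569, -0.563, 0.421, -0.427]
wrist_force: [1.8, -0.1, -0.1]
grip_width: 0.4
```

```bash
python3 - <<'E'
from h import *
c=get_calibration("wrist");im=camera("wrist"); s=robot.get_state();print(s["t"],s["eef_pos"],s["wrist_force"],s["eef_rot"])
cv2.imwrite("pics/w9.png",im)
for n in ["knob_top","pressure_pin"]:
    for r in spotter.trace("wrist",n)[:1]:
        ys,xs=np.nonzero(r["region"]); print(n,r["p"],r["rect"],at_z(c,xs.mean(),ys.mean(),265 if n[0]=="k" else 221))
b=camera("side")
def sc(x): return cv2.resize(x,(384,480),interpolation=cv2.INTER_CUBIC)
cv2.imwrite("pics/s9.png",np.hstack([sc(cv2.imread("pics/side0.png")[130:280,230:350]),sc(b[130:280,230:350])]))
cn=get_calibration("wrist")
E
```

```text
15.325 [487.61898685  80.3024188  347.08934605] [ 0.69389938 -0.13791275  0.09762754] [ 0.56909321 -0.56281957  0.42119039 -0.42657438]
knob_top 0.75 [278.2, 39.8, 353.7, 118.0] [564.41059228 101.99850826 265.        ]
pressure_pin 0.7 [255.6, 29.6, 273.5, 48.8] [581.88874282 142.93273629 221.        ]
```

View pics/w9.png

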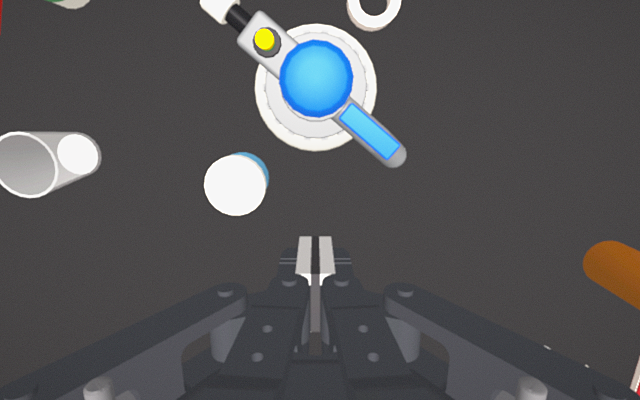

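View pics/s9.png

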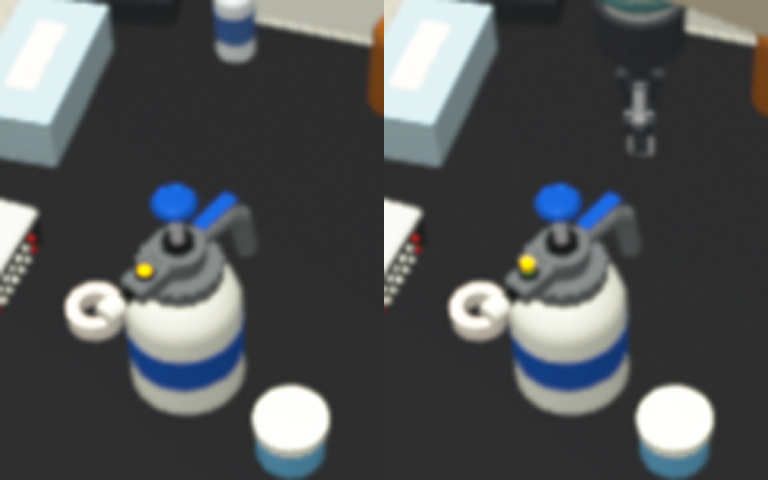

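```bash
python3 - <<'E'
import cv2,numpy as np
for i in range(4,9):
    a=cv2.resize(cv2.imread(f"pics/w{i}.png")[135:190,235:285].astype('float32'),None,fx=4,fy=4)
    y=(a[:,:,2]>200)&(a[:,:,1]>200)&(a[:,:,0]<90)
    k=(a.max(2)<110)
    d=cv2.findContours((k|(a[:,:,0]<100)).astype('uint8'),0,1)[0]; h=max(d,key=cv2.contourArea)
    e=cv2.fitEllipse(cv2.convexHull(h)); ys,xs=np.nonzero(y)
    print(i,(xs.mean()-e[0][0])/4,(ys.mean()-e[0][1])/4,np.array(e[1])/4)
E
```

```text
4 -1.6486605958082627 1.6896471097916788 [32.2493782  32.95450211]
5 -2.240921987390916 2.108119600037128 [32.1190567  32.82474136]
6 -3.105596525010103 2.9050966442404373 [32.26773834 33.2347641 ]
7 -3.930845851358903 3.640031813335451 [32.76741791 33.52947998]
8 -4.035375781561999 3.793265206821431 [33.06098557 33.84082413]
```

```bash
python3 -c "
from bench import robot
print(robot.job_done())"
```

```text
the job is handed in; nothing more can be done
None
```

The sprayer is pressurised: the yellow pin stands fully out with its green foot showing. The job was handed in at about 15.4 s of the 48 s allowed.

I pressed the palm knob six times with the closed fingertips, lifting clear of it after each press. Then I drew the hand back and up.

**What my last checks showed**
- **Pin:** its offset in its bezel in the wrist view grew with every stroke up to the fourth. The fifth left it almost unchanged, which fits it being at its limit. I added the sixth only to be sure.
- **Knob:** it is up. The wrist camera finds it within 0.1 mm of where it was before pumping.
- **Sprayer and neighbours:** side-camera pictures from before and after show the sprayer, jar and tape roll unmoved. The other bystanders I did not compare closely; the hand never came near them.
- **Forces:** I read the forces only at the bottom of the first two strokes. The highest was about 18 N vertically. Later strokes ran down and up in one call, so their peaks were not read.

**Less than ideal**
- The first press went down in three steps, and at one point it pushed about 6 N sideways. I corrected the sideways offset on the spot, and sideways force at the bottom of the second stroke was under 2 N.
- The wrist camera put the knob 2–4 mm further forward than the other two cameras. I aimed in between, well within the knob's flat top.

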